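# Turn the reversible games board over against the backstop

### The arm

A 7-joint arm with a two-finger parallel gripper is mounted at the origin on the work surface. World frame = base frame: x ahead of the robot, y to its left, z up, the work surface at z = 0. Lengths are in m, angles in rad, forces in N, time in s.
With the tool pointing down it reaches from about 0.425 to 0.925 m from the base axis. Payload 6.8 kg.
Tool frame: the origin (TCP) lies at the very end of the fingers, on their centre line; the grasp point (between the pads) lies 19 mm behind it; z points along the fingers, y is the line along which they close (so a half turn about z gives the same grasp; the last joint's range is limited). The gripper opens to 85 mm and grips with 20 to 120 N. Pads are 22 mm wide; open, the fingers measure 114 mm over their backs; the gripper's body (76 mm by 85 mm) begins 54 mm behind the grasp point. The pads swing forward as they close: fully open they stand 13 mm farther back than shut.
Start: joints at [-1.225, 0.477, 0.022, 1.555, -0.011, 1.109, -0.083], TCP at [0.296, 0.607, 0.231] pointing down, gripper open.
Joint ranges: [-2.96, 2.96], [-0.34, 2.1], [-1.41, 1.46], [0.24, 2.44], [-1.37, 4.51], [0.17, 1.92], [-2.96, 2.96]. Speed limits (rad/s): [2.39, 2.39, 3.14, 3.14, 3.14, 3.14, 3.14].

### API

Orientations are given as a rotation vector (axis times angle).
In Python, from bench import get_obs, viewer, r gives the robot as it stands. The module is installed in compiled form; this text tells all that it offers.
- The arm moves only by the tool play_rows, never from a script. Its argument "commands" is a list that holds one entry, the list of rows, each a list of 5 numbers: the gripper's target within -1 to 1 (shut at 1, half-way at 0, fully open at -1), then the shift along the tool's x, y, z scaled (see below), then the turn about the tool's z scaled (see below). A call has 1 to 12 rows; each row is the pose to reach, as a shift and turn from the pose commanded when the call began, along the tool's axes at that moment; what a row does not reach only later rows make up. The controller multiplies each number of a shift by 0.2 m and each number of a turn by pi/2 rad. A row lasts 1/12 s, in which the tool goes at most 41.7 mm and 7.16 degrees, less where a joint would pass 70% of its speed; a pose out of reach is approached as far as the arm can. A call with a number of a shift or a turn outside -1 to 1 is refused whole. A call with a gripper value outside its range is refused whole. The fingers move at their own pace and stop on an object; "grip_force" is the grip in N (left out, the last holds). Time passes only in rows, so rows that repeat a pose let the fingers close. It gives the time, the measured TCP pose, the force, the opening and the grip force at its end, in the units of the state.
- get_obs(): the state, without advancing time (a new reading comes with each control period).
- viewer.grab_frame(name): name is "side" or "top" or "wrist"; returns a dict with "pixels" (420x560x3 uint8, red, green, blue), "fovy" (degrees; the focal length in pixels is half the picture's height over the tangent of half this angle, whatever the lens; pixels are square), "cx", "cy" (the principal point, pixels), "world_to_cam" (4x4, takes a point from world to camera coordinates); the wrist camera has in their place "hand_eye" (4x4, takes a point from camera to tool coordinates, whose origin is the TCP and whose axes are the flange's). Camera axes: x right, y up, looking along -z (the intrinsics and any distortion apply to the point x, -y, -z); pixel columns grow to the right and rows downward; lengths in m; the calibration is good to about 2 mm. A picture is of the moment at which its call begins: read the wrist's pose just before it. There is no depth.
- r.hand_in(): hands the job in; it is judged then, once.
Trained networks look in a picture, given as the dict that the camera call returned (one of the last four; its "shot" number tells which), for a name from the list of things; names that differ only in an ending like _2 or _b are one class to them, and where a whole thing is asked for, a point or a joint stands for the part that bears it (a point fixed in the world has none). Each returns a list of dicts, best first, with "score" (0 to 1); they miss things now and then, are a little off and sometimes report something else, mostly with a low value. They report only what shows in the picture. A call takes as long as a camera call. They do not tell look-alikes from the thing itself.
- viewer.trace(picture, thing): "pixels" (420x560 bool, what is visible of it) and "rect" ([left, top, right, bottom] in pixels, round what is visible of it).
The state is a dict: "clock": time; "joints": joint angles; "qvel": joint speeds; "tau": joint torques, N m; "tcp_pos": TCP position; "orientation": TCP orientation; "contact_force": force on the tool from outside, world axes, zero at the start; "moment": the same for the moment, N m; "grip_width": finger opening in m; "gripper_force": force on a finger pad.
Only numpy, scipy, OpenCV 4.12 (cv2) and the standard library are available. Lean on these libraries where they do the work, as an engineer would, in place of code of your own. Each camera call takes 0.05 s, during which the arm holds its last target. There are 200 camera calls.

### The job

The reversible games board lies with its dice well hidden underneath; turn it over for a dice game. Tip it up against the wooden backstop so that it stands on one long edge, leaning on the backstop by itself with nothing holding it; then take hold of it again while it stands and lay it down gently, without letting it flop, so that it lies flat with the dice well up, one long edge snug along the middle of the backstop's front. Do not shift the glass tumbler or the dice cup.

Things in the scene. Friction and masses are not known exactly. Their poses are not given: they have to be found in the camera images.
- board: loose pale wood board, 0.3-0.54 kg, 130 (own x) x 180 (own y) x 44 mm (own z), origin at its very centre. A 10 mm plate at mid-thickness has a block on its +z side and the dice well on its -z side. The plate sticks out 24 mm beyond both all round, so its edge overhangs 17 mm above the table whichever way it lies. Starts flat, +z up, a long edge roughly along the backstop 10-60 mm away.
- board_block (a point): centre of the top of the board's solid raised block (82 x 132 mm, 17 mm high), on own z, 22 mm from the board's centre on the +z side; faces up at the start
- board_well (a point): centre of the felt floor of the board's dice well, 5 mm from the board's centre on the -z side; the well's rim measures 82 x 132 mm outside, 17 mm high, walls 8 mm; faces down at the start, must face up at the end
- backstop: fixed dark wooden fence, 260 mm long (own y), 75 mm high, standing to the left of the board as seen from the robot. Its front face looks to own -x (to the right, at the board) and leans back, away from the board, 15 degrees from upright. Origin at table level at the middle of the foot of that face; a 12 mm high base reaches 85 mm behind it. Nothing lies between it and the board.
- tumbler: loose glass tumbler, 72 mm wide, 95 mm high, behind the backstop (on its left); origin at the centre of its underside. Leave it alone.
- dice_cup: loose black dice cup, 76 mm wide, 85 mm high, past the far end of the board; origin at the centre of its underside. Leave it alone.
Things that resemble listed ones, but are neither listed nor needed, are in the scene too. Of the things shaped like the board, the wood one is meant.

How it is judged:
By the outcome, as a careful person would: the job done as asked, in the order asked, and still so for the second after the job is handed in, with the robot touching nothing.
It also fails if it takes over 72 s, if anything falls off the work surface, if the arm or the gripper's body presses on something with over 40 N, if the wrist force passes 120 N, or if a joint passes its speed limit or range.

## Working session

There is one attempt and no reset: what is moved stays moved. The work goes in short steps, Python scripts to look and compute and a tool call to move; the robot and the scene stay as the last step left them, time stands still between calls to the robot, and variables do not carry over. Pictures are saved under pics/ and viewed, at most 10 in all, crops included, and the job is handed in when it is done.

Besides the shell and the picture viewer there is one more tool, called after ">>>" by a JSON object that holds its "fn" and its "kwargs", one argument or row to a line. play_rows: Moves the arm, as the interface text tells. Shifts and turns lie within -1 to 1; 1 stands for 0.2 m of shift or pi/2 rad of turn. Its arguments: {"type":"object","properties":{"commands":{"type":"array","items":{"type":"array","items":{"type":"array","items":{"type":"number","minimum":-1,"maximum":1}}}},"grip_force":{"type":"number"}},"required":["commands"]}

```bash
mkdir -p pics
cat > h.py <<'E'
import numpy as np, cv2
from bench import get_obs, viewer, r
from scipy.spatial.transform import Rotation as R
def cam(p,T=None):
    f=210/np.tan(np.radians(p["fovy"])/2); return f
def save(p,n): cv2.imwrite("pics/"+n,p["pixels"][:,:,::-1])
def w2c(p,o=None):
    if "world_to_cam" in p: return np.array(p["world_to_cam"])
    T=np.eye(4);T[:3,:3]=R.from_rotvec(o["orientation"]).as_matrix();T[:3,3]=o["tcp_pos"]
    return np.linalg.inv(T@np.array(p["hand_eye"]))
def ray(p,uv,z,o=None):
    M=np.linalg.inv(w2c(p,o));f=cam(p);u,v=uv
    d=M[:3,:3]@np.array([(u-p["cx"])/f,-(v-p["cy"])/f,-1]);c=M[:3,3]
    return c+d*(z-c[2])/d[2]
def proj(p,P,o=None):
    q=w2c(p,o)@np.append(P,1);f=cam(p)
    return np.array([p["cx"]-f*q[0]/q[2],p["cy"]+f*q[1]/q[2]])
E
python3 - <<'E'
from h import *
o=get_obs();print({k:np.round(v,3) for k,v in o.items()});print(R.from_rotvec(o["orientation"]).as_matrix().round(3))
ps=[viewer.grab_frame(n) for n in("top","side")]
for p,n in zip(ps,"ts"):
    print({k:v for k,v in p.items() if k!="pixels"})
    for t in("board","backstop","tumbler","dice_cup"):
        for d in viewer.trace(p,t)[:4]: print(n,t,round(d["score"],2),d["rect"])
cv2.imwrite("pics/a.png",cv2.resize(np.vstack([p["pixels"] for p in ps]),(400,600))[:,:,::-1])
for p,n in zip(ps,"ts"): save(p,n+"0.png")
E
```

```text
{'clock': np.float64(0.0), 'joints': array([-1.225,  0.478,  0.022,  1.556, -0.012,  1.109, -0.083]), 'qvel': array([-0.001, -0.001, -0.002,  0.   ,  0.001, -0.001,  0.001]), 'tau': array([ 0.0000e+00, -5.9647e+01,  1.6080e+00, -2.8119e+01,  1.3000e-02,
        1.0000e-02,  0.0000e+00]), 'tcp_pos': array([0.296, 0.606, 0.23 ]), 'orientation': array([-7.060e-01, -3.061e+00,  3.000e-03]), 'contact_force': array([ 0.456, -0.225, -0.914]), 'moment': array([ 0.017, -0.042, -0.043]), 'gripper_force': np.float64(0.0), 'grip_width': np.float64(0.086)}
[[-0.899  0.438 -0.001]
 [ 0.438  0.899 -0.002]
 [-0.    -0.002 -1.   ]]
{'fovy': 44.358141044382926, 'cx': 282.74120346250106, 'cy': 212.29813076152823, 'world_to_cam': array([[ 5.73356018e-04, -9.99945679e-01,  1.04072344e-02,
         8.38107742e-02],
       [ 9.93002110e-01,  1.79835799e-03,  1.18082914e-01,
        -5.15700810e-01],
       [-1.18095215e-01,  1.02667022e-02,  9.92949201e-01,
        -1.26719065e+00],
       [ 0.00000000e+00,  0.00000000e+00,  0.00000000e+00,
         1.00000000e+00]]), 'shot': 1}
t board 0.89 [249.0, 164.2, 325.5, 250.8]
t board 0.89 [189.2, 278.0, 271.3, 343.3]
t board 0.88 [342.1, 253.4, 425.3, 343.6]
t backstop 0.61 [197.7, 130.0, 262.5, 233.8]
t tumbler 0.56 [154.8, 172.2, 188.9, 202.2]
t dice_cup 0.95 [280.4, 108.3, 310.3, 141.0]
{'fovy': 54.238949559367896, 'cx': 277.58968991170116, 'cy': 212.55833944610728, 'world_to_cam': array([[ 0.96974164, -0.24399918, -0.00809626, -0.50885823],
       [ 0.13537135,  0.5098254 ,  0.84956027, -0.17434269],
       [-0.20316433, -0.82494997,  0.52742942, -0.73905156],
       [ 0.        ,  0.        ,  0.        ,  1.        ]]), 'shot': 2}
s board 0.85 [92.6, 294.1, 234.0, 395.5]
s board 0.74 [118.7, 193.7, 190.0, 245.1]
s board 0.55 [226.9, 214.7, 315.4, 256.1]
s backstop 0.92 [230.8, 181.3, 335.3, 218.6]
s tumbler 0.65 [229.6, 178.8, 336.9, 222.3]
s dice_cup 0.8 [350.3, 192.7, 386.5, 241.4]
```

View pics/t0.png

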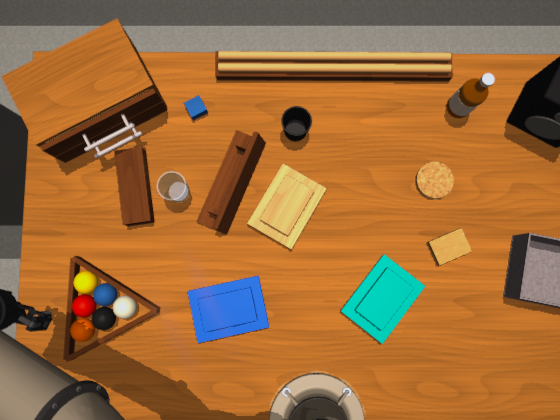

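View pics/s0.png

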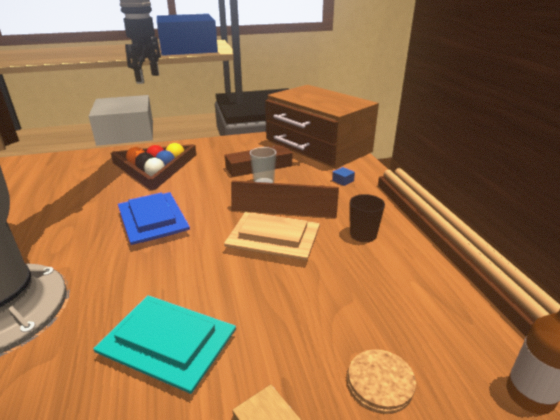

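Wood board candidates in the top view: pale wood at (287,206), blue at (229,309), teal at (383,298). The wood one at (287,206), next to the fence at (232,182), fits. The dark box at (134,187) is not the backstop.

Run:
```python
from h import *
p=viewer.grab_frame("top");o=get_obs()
d=viewer.trace(p,"board")
m=[x for x in d if x["rect"][1]<200][0]["pixels"].astype(np.uint8)
q=cv2.boxPoints(cv2.minAreaRect(np.argwhere(m)[:,::-1].astype(np.float32)))
Q=np.array([ray(p,c,0.022) for c in q]);print(q.round(1),Q.round(4),Q.mean(0).round(4))
for i in range(2): 
    e=Q[i+1]-Q[i];print(np.linalg.norm(e),np.degrees(np.arctan2(e[1],e[0])))
# backstop
b=viewer.trace(p,"backstop")[0]
qb=cv2.boxPoints(cv2.minAreaRect(np.argwhere(b["pixels"])[:,::-1].astype(np.float32)));print(qb)
c=p["pixels"][115:265,180:340,::-1]
cv2.imwrite("pics/c.png",cv2.resize(c,(800,750),interpolation=cv2.INTER_CUBIC)[:600])
```

```text
[[245.5 224.4]
 [281.6 161.7]
 [326.5 187.6]
 [290.4 250.3]] [[ 0.4856  0.1785  0.022 ]
 [ 0.6472  0.0873  0.022 ]
 [ 0.5802 -0.0273  0.022 ]
 [ 0.4204  0.0652  0.022 ]] [0.5333 0.0759 0.022 ]
0.18558306027467808 -29.443447795440612
0.13275938747399668 -120.3144282392185
[[195.62068 221.55173]
 [237.2069  124.51725]
 [268.10345 137.75864]
 [226.51723 234.79312]]
```

View pics/c.png

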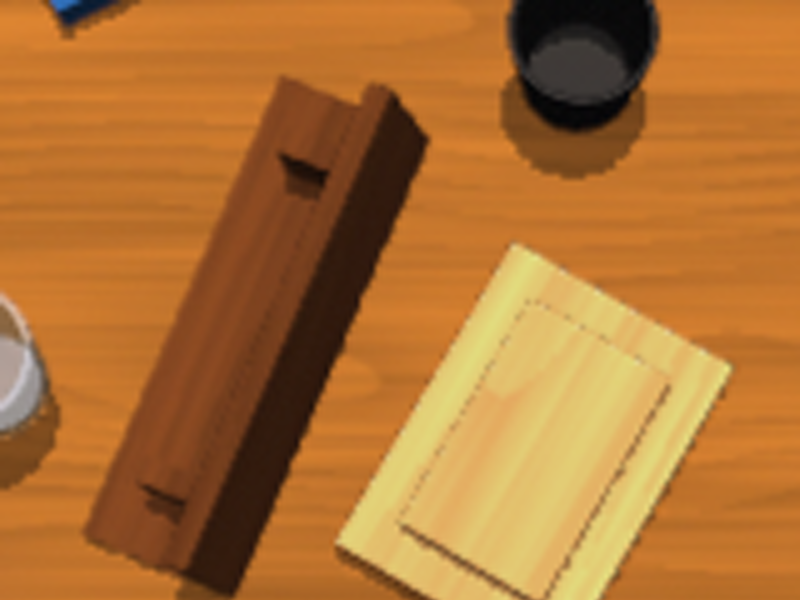

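The crop confirms the pale board with its block up. The fence's foot line runs from (265.6,143) to (227.2,234.2) in full-picture pixels.

Run:
```python
from h import *
p=viewer.grab_frame("top");o=get_obs()
A=ray(p,(265.6,143),0);B=ray(p,(227.2,234.2),0)
print(A,B,np.linalg.norm(A-B),(A+B)/2)
t=(A-B)/np.linalg.norm(A-B);n=np.array([t[1],-t[0],0]);
print("t",t,np.degrees(np.arctan2(t[1],t[0])),"n",n)
C=np.array([.5333,.0759,0]);d=C-(A+B)/2;print("board along t,n",d@t,d@n)
for T in("tumbler","dice_cup"):
    r_=viewer.trace(p,T)[0]["rect"];print(T,ray(p,((r_[0]+r_[2])/2,(r_[1]+r_[3])/2),.05))
```

```text
[0.70182183 0.12910065 0.        ] [0.46242901 0.22635477 0.        ] 0.2583936593099814 [0.58212542 0.17772771 0.        ]
t [ 0.92646552 -0.37637966  0.        ] -22.109609918605777 n [-0.37637966 -0.92646552  0.        ]
board along t,n -0.006909187398426123 0.11271675696796657
tumbler [0.57324022 0.35856965 0.05      ]
dice_cup [0.74128521 0.05333429 0.05      ]
```

>>> {"fn": "play_rows", "kwargs": {
  "commands": [
    [[-1,-1,-1,0,0],[-1,-1,-1,0,0],[-1,-1,-1,0,0],[-1,-1,-1,0,0],[-1,-1,-1,0,0],[-1,-1,-1,0,0],[-1,-1,-1,0,0],[-1,-1,-1,0,0]]
  ],
  "grip_force": 30
}}

```text
clock: 1.47
tcp_pos: [0.3912, 0.3316, 0.2315]
orientation: [0.722, 3.056, -0.004]
contact_force: [0.8, -0.6, -0.3]
grip_width: 0.0855
gripper_force: 0.0
```

>>> {"fn": "play_rows", "kwargs": {
  "commands": [
    [[-1,-1,-1,0,0],[-1,-1,-1,0,0],[-1,-1,-1,0,0],[-1,-1,-1,0,0],[-1,-1,-1,0,0],[-1,-1,-1,0,0],[-1,-1,-1,0,0],[-1,-1,-1,0,0]]
  ]
}}

```text
clock: 2.13
tcp_pos: [0.4819, 0.0646, 0.2319]
orientation: [0.722, 3.055, -0.003]
contact_force: [0.6, -0.4, -0.2]
grip_width: 0.0855
gripper_force: 0.0
```

>>> {"fn": "play_rows", "kwargs": {
  "commands": [
    [[-1,-0.27,-0.37,0.2,0.957],[-1,-0.27,-0.37,0.2,0.957],[-1,-0.27,-0.37,0.2,0.957],[-1,-0.27,-0.37,0.2,0.957],[-1,-0.27,-0.37,0.2,0.957],[-1,-0.27,-0.37,0.2,0.957],[-1,-0.27,-0.37,0.2,0.957],[-1,-0.27,-0.37,0.2,0.957],[-1,-0.27,-0.37,0.2,0.957],[-1,-0.27,-0.37,0.2,0.957],[-1,-0.27,-0.37,0.2,0.957],[-1,-0.27,-0.37,0.2,0.957]]
  ]
}}

```text
clock: 3.13
tcp_pos: [0.4964, -0.0176, 0.1914]
orientation: [-2.609, -1.751, -0.001]
contact_force: [-0.2, 0.1, -0.4]
grip_width: 0.0855
gripper_force: 0.0
```

```bash
cat >> h.py <<'E'
S=np.array([.5821,.1777,0]);t=np.array([.9265,-.3764,0]);n=np.array([-.3764,-.9265,0])
def st():
    o=get_obs();d=o["tcp_pos"]-S;m=R.from_rotvec(o["orientation"]).as_matrix();f=o["contact_force"]
    print("clk",round(float(o["clock"]),2),"t,n,z mm",(np.array([d@t,d@n,d[2]])*1000).round(1),"yawx",np.degrees(np.arctan2(m[1,0],m[0,0])).round(2),"F t,n,z",np.round([f@t,f@n,f[2]],1),"w",o["grip_width"].round(4),"gf",o["gripper_force"].round(1))
    return o
E
python3 - <<'E'
from h import *
o=st();print(o["joints"].round(2))
p=viewer.grab_frame("wrist");save(p,"w1.png")
E
```

```text
Traceback (most recent call last):
  File "h.py", line 21, in st
    print("clk",round(float(o["clock"]),2),"t,n,z mm",(np.array([d@t,d@n,d[2]])*1000).round(1),"yawx",np.degrees(np.arctan2(m[1,0],m[0,0])).round(2),"F t,n,z",np.round([f@t,f@n,f[2]],1),"w",o["grip_width"].round(4),"gf",o["gripper_force"].round(1))
                                                                                                                                                                                              ^^^^^^^^^^^^^^^^^^^^^
AttributeError: 'float' object has no attribute 'round'
```

>>> {"fn": "play_rows", "kwargs": {
  "commands": [
    [[-1,0,0,0.3,0],[-1,0,0,0.5,0],[-1,0,0,0.7,0],[-1,0,0,0.8,0],[-1,0,0,0.88,0],[-1,0,0,0.88,0]]
  ]
}}

```text
clock: 3.63
tcp_pos: [0.4937, -0.0178, 0.012]
orientation: [-2.601, -1.757, 0.009]
contact_force: [-0.3, 0.0, -0.7]
grip_width: 0.0854
gripper_force: 0.0
```

>>> {"fn": "play_rows", "kwargs": {
  "commands": [
    [[-1,0.04,0,0,0],[-1,0.08,0,0,0],[-1,0.12,0,0,0],[-1,0.16,0,0,0],[-1,0.19,0,0,0],[-1,0.22,0,0,0],[-1,0.25,0,0,0],[-1,0.28,0,0,0],[-1,0.31,0,0,0],[-1,0.33,0,0,0],[-1,0.35,0,0,0],[-1,0.35,0,0,0]]
  ]
}}

```text
clock: 4.63
tcp_pos: [0.5227, 0.0456, 0.016]
orientation: [2.603, 1.756, -0.0]
contact_force: [-0.7, -3.3, 4.9]
grip_width: 0.0855
gripper_force: 2.1
```

```bash
sed -i 's/o\["grip_width"\].round(4)/round(o["grip_width"],4)/;s/o\["gripper_force"\].round(1)/round(o["gripper_force"],1)/' h.py
cat >> h.py <<'E'
def topedges(z=.022):
    p=viewer.grab_frame("top");d=viewer.trace(p,"board")
    for x in d:
        m=x["pixels"].astype(np.uint8)
        q=cv2.boxPoints(cv2.minAreaRect(np.argwhere(m)[:,::-1].astype(np.float32)));Q=np.array([ray(p,c,z) for c in q])-S
        if np.linalg.norm(Q.mean(0))<.16: print("board t,n",(np.c_[Q@t,Q@n]*1000).round(0).tolist(),round(x["score"],2))
    return p
E
python3 - <<'E'
from h import *
st();topedges()
E
```

```text
clk 4.63 t,n,z mm [ -5.3 144.8  16. ] yawx 68.0 F t,n,z [0.6 3.3 4.9] w 0.0855 gf 2.1
board t,n [[-105.0, 26.0], [73.0, 13.0], [77.0, 80.0], [-101.0, 92.0]] 0.9
```

Run:
```python
from h import *
p=viewer.grab_frame("side");cv2.imwrite("pics/s2.png",cv2.resize(p["pixels"][160:300,200:400,::-1],(800,560),interpolation=cv2.INTER_CUBIC))
```

```text
(no output)
```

View pics/s2.png

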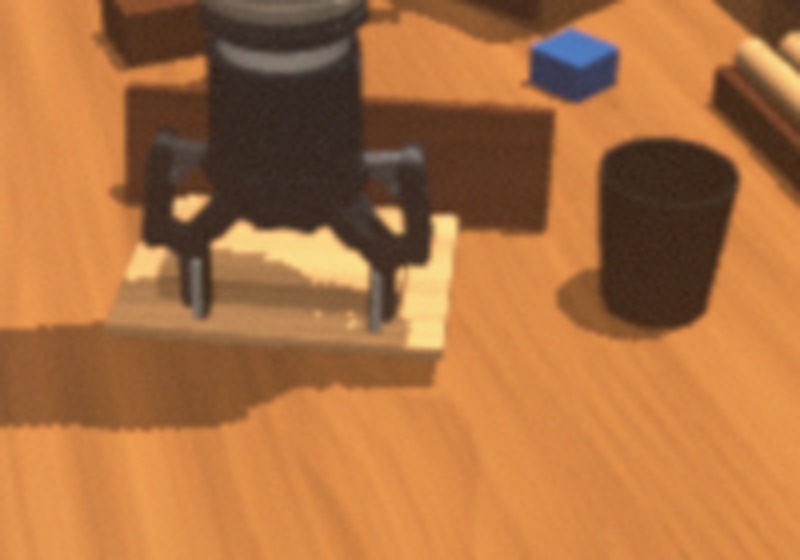

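The fingertips stand on the plate's overhang (crop pixels (197,315) and (375,330)), because the open pads sit 13 mm farther back. I'll lift, back off and go lower.

>>> {"fn": "play_rows", "kwargs": {
  "commands": [
    [[-1,0,0,-0.15,0],[-1,-0.05,0,-0.15,0],[-1,-0.15,0,-0.15,0],[-1,-0.23,0,-0.1,0],[-1,-0.23,0,0,0],[-1,-0.23,0,0.06,0],[-1,-0.23,0,0.09,0],[-1,-0.23,0,0.09,0]]
  ]
}}

```text
clock: 5.45
tcp_pos: [0.5044, 0.0047, -0.0039]
orientation: [-2.601, -1.759, 0.003]
contact_force: [-0.5, 0.5, 0.5]
grip_width: 0.0853
gripper_force: 0.0
```

Run:
```python
from h import *
st();topedges()
```

```text
clk 5.45 t,n,z mm [ -6.9 189.5  -3.9] yawx 68.12 F t,n,z [-0.6 -0.3  0.5] w 0.0853 gf 0.0
board t,n [[-103.0, 24.0], [80.0, 25.0], [77.0, 152.0], [-105.0, 149.0]] 0.88
```

>>> {"fn": "play_rows", "kwargs": {
  "commands": [
    [[-1,0.05,0,0,0],[-1,0.1,0,0,0],[-1,0.12,0,0,0],[-1,0.14,0,0,0],[-1,0.16,0,0,0],[-1,0.18,0,0,0],[-1,0.2,0,0,0],[-1,0.215,0,0,0],[-1,0.23,0,0,0],[-1,0.24,0,0,0],[-1,0.24,0,0,0]]
  ]
}}

```text
clock: 6.47
tcp_pos: [0.523, 0.0474, -0.0022]
orientation: [2.603, 1.756, -0.001]
contact_force: [-2.1, -5.6, 4.7]
grip_width: 0.0851
gripper_force: 2.8
```

Run:
```python
from h import *
st();topedges()
```

```text
clk 6.47 t,n,z mm [ -5.7 143.   -2.2] yawx 68.02 F t,n,z [0.2 6.  4.7] w 0.0851 gf 2.8
board t,n [[-105.0, -3.0], [81.0, -3.0], [79.0, 87.0], [-106.0, 85.0]] 0.64
```

>>> {"fn": "play_rows", "kwargs": {
  "commands": [
    [[-1,0.012,0,0,0],[-1,0.015,0,0,0],[-1,0.015,0,-0.02,0],[-1,0.015,0,-0.04,0],[-1,0.016,0,-0.06,0],[-1,0.018,0,-0.08,0],[-1,0.021,0,-0.1,0],[-1,0.025,0,-0.12,0],[-1,0.03,0,-0.14,0],[-1,0.035,0,-0.16,0],[-1,0.04,0,-0.18,0],[-1,0.04,0,-0.18,0]]
  ]
}}

```text
clock: 7.57
tcp_pos: [0.5251, 0.0556, 0.0338]
orientation: [-2.603, -1.758, 0.002]
contact_force: [-4.5, -4.3, -1.3]
grip_width: 0.0853
gripper_force: 2.9
```

Run:
```python
from h import *
st()
p=viewer.grab_frame("side");cv2.imwrite("pics/s3.png",cv2.resize(p["pixels"][160:280,210:380,::-1],(680,480),interpolation=cv2.INTER_CUBIC))
```

```text
clk 7.57 t,n,z mm [ -6.8 134.6  33.8] yawx 68.06 F t,n,z [-2.6  5.6 -1.3] w 0.0853 gf 2.9
```

View pics/s3.png

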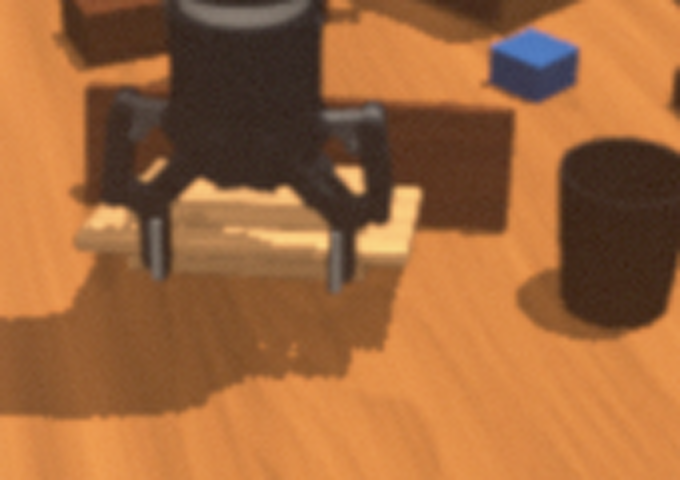

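>>> {"fn": "play_rows", "kwargs": {
  "commands": [
    [[-1,0.008,0,-0.026,0],[-1,0.017,0,-0.052,0],[-1,0.027,0,-0.077,0],[-1,0.039,0,-0.102,0],[-1,0.051,0,-0.126,0],[-1,0.064,0,-0.15,0],[-1,0.078,0,-0.173,0],[-1,0.094,0,-0.195,0],[-1,0.11,0,-0.217,0],[-1,0.127,0,-0.239,0],[-1,0.127,0,-0.239,0]]
  ]
}}

```text
clock: 8.53
tcp_pos: [0.5324, 0.0758, 0.0817]
orientation: [-2.604, -1.756, 0.011]
contact_force: [-11.2, -13.1, 9.8]
grip_width: 0.0854
gripper_force: 8.4
```

Run:
```python
from h import *
st()
p=viewer.grab_frame("side");cv2.imwrite("pics/s4.png",cv2.resize(p["pixels"][160:280,210:380,::-1],(680,480),interpolation=cv2.INTER_CUBIC))
```

```text
clk 8.53 t,n,z mm [ -7.7 113.1  81.7] yawx 67.97 F t,n,z [-5.5 16.4  9.8] w 0.0854 gf 8.4
```

View pics/s4.png

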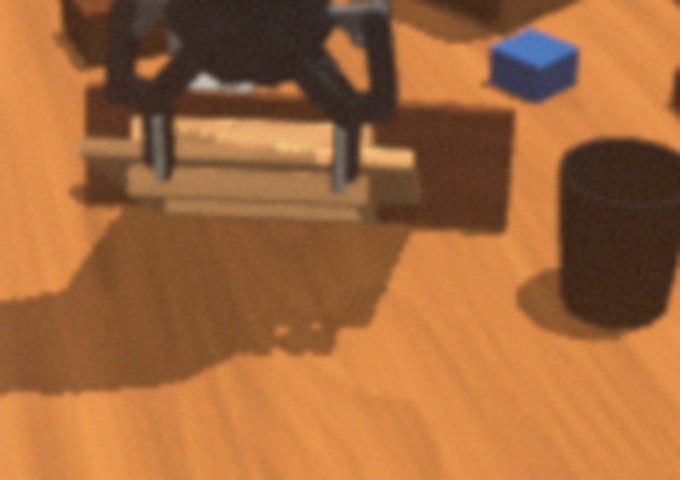

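>>> {"fn": "play_rows", "kwargs": {
  "commands": [
    [[-1,0.005,0,-0.01,0],[-1,0.015,0,-0.02,0],[-1,0.025,0,-0.03,0],[-1,0.037,0,-0.04,0],[-1,0.05,0,-0.045,0],[-1,0.062,0,-0.045,0],[-1,0.074,0,-0.045,0],[-1,0.086,0,-0.045,0],[-1,0.1,0,-0.045,0],[-1,0.1,0,-0.045,0]]
  ]
}}

```text
clock: 9.42
tcp_pos: [0.5437, 0.0973, 0.0911]
orientation: [2.604, 1.756, 0.002]
contact_force: [-0.4, -1.8, 1.6]
grip_width: 0.0856
gripper_force: 0.7
```

Run:
```python
from h import *
st()
p=viewer.grab_frame("side");cv2.imwrite("pics/s5.png",cv2.resize(p["pixels"][160:280,210:380,::-1],(680,480),interpolation=cv2.INTER_CUBIC))
```

```text
clk 9.42 t,n,z mm [-5.4 88.9 91.1] yawx 67.97 F t,n,z [0.4 1.8 1.6] w 0.0856 gf 0.7
```

View pics/s5.png

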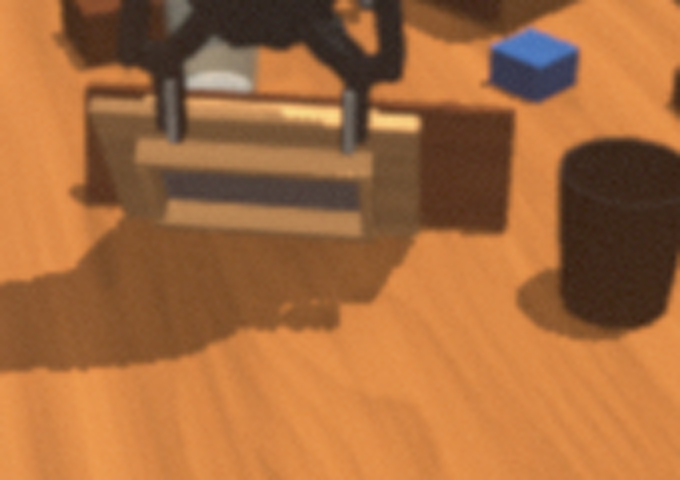

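>>> {"fn": "play_rows", "kwargs": {
  "commands": [
    [[-1,0.025,0,-0.01,0],[-1,0.05,0,-0.02,0],[-1,0.075,0,-0.03,0],[-1,0.1,0,-0.04,0],[-1,0.125,0,-0.05,0],[-1,0.15,0,-0.06,0],[-1,0.175,0,-0.06,0],[-1,0.2,0,-0.06,0],[-1,0.22,0,-0.06,0],[-1,0.22,0,-0.06,0]]
  ]
}}

```text
clock: 10.3
tcp_pos: [0.5597, 0.1404, 0.1019]
orientation: [-2.602, -1.76, -0.001]
contact_force: [-0.2, -0.4, 0.1]
grip_width: 0.0855
gripper_force: 0.1
```

Run:
```python
from h import *
st()
```

```text
clk 10.3 t,n,z mm [ -6.7  42.9 101.9] yawx 68.16 F t,n,z [-0.   0.5  0.1] w 0.0855 gf 0.1
```

>>> {"fn": "play_rows", "kwargs": {
  "commands": [
    [[-1,0.015,0,-0.01,0],[-1,0.03,0,-0.01,0],[-1,0.045,0,-0.01,0],[-1,0.06,0,-0.01,0],[-1,0.075,0,-0.01,0],[-1,0.09,0,-0.01,0],[-1,0.105,0,-0.01,0],[-1,0.12,0,-0.01,0],[-1,0.13,0,-0.01,0],[-1,0.14,0,-0.01,0],[-1,0.14,0,-0.01,0]]
  ]
}}

```text
clock: 11.22
tcp_pos: [0.5701, 0.1654, 0.104]
orientation: [-2.603, -1.759, -0.0]
contact_force: [-0.0, 0.3, -0.8]
grip_width: 0.0854
gripper_force: 0.0
```

Run:
```python
from h import *
st()
p=viewer.grab_frame("side");cv2.imwrite("pics/s6.png",cv2.resize(p["pixels"][150:270,210:380,::-1],(680,480),interpolation=cv2.INTER_CUBIC))
```

```text
clk 11.22 t,n,z mm [ -6.5  15.9 104. ] yawx 68.09 F t,n,z [-0.1 -0.3 -0.8] w 0.0854 gf 0.0
```

View pics/s6.png

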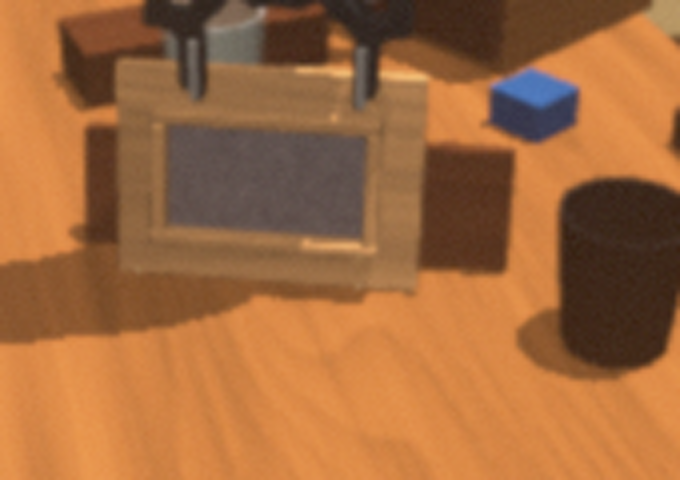

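The board stands leaning on the fence at about (270,170) in the crop, well outward, with no contact force. I'll withdraw and let it stand alone.

>>> {"fn": "play_rows", "kwargs": {
  "commands": [
    [[-1,-0.05,0,0,0],[-1,-0.12,0,0,0],[-1,-0.2,0,-0.02,0],[-1,-0.25,0,-0.1,0],[-1,-0.3,0,-0.25,0],[-1,-0.3,0,-0.4,0],[-1,-0.3,0,-0.5,0],[-1,-0.3,0,-0.5,0]]
  ]
}}

```text
clock: 11.93
tcp_pos: [0.5494, 0.1068, 0.2086]
orientation: [2.606, 1.753, 0.011]
contact_force: [0.6, 1.2, -0.2]
grip_width: 0.0854
gripper_force: 0.0
```

>>> {"fn": "play_rows", "kwargs": {
  "commands": [
    [[-1,0,0,0,-1],[-1,0,0,0,-1],[-1,0,0,0,-1],[-1,0,0,0,-1],[-1,0,0,0,-1],[-1,0,0,0,-1],[-1,0,0,0,-1],[-1,0,0,0,-1],[-1,0,0,0,-1],[-1,0,0,0,-1],[-1,0,0,0,-1],[-1,0,0,0,-1]]
  ]
}}

```text
clock: 12.93
tcp_pos: [0.5464, 0.1071, 0.2035]
orientation: [-0.699, -3.062, 0.001]
contact_force: [-0.7, 0.1, -0.2]
grip_width: 0.0855
gripper_force: 0.0
```

Run:
```python
from h import *
o=st();print(o["joints"].round(2))
p=viewer.grab_frame("top");f=p["pixels"]
s=viewer.grab_frame("side")
for q,nm in((p,"top"),(s,"side")):
    for x in viewer.trace(q,"board"): print(nm,x["rect"],round(x["score"],2))
# predicted corners of plate at 15deg lean, flush, t centre -12
for tt in(-102,78):
  for nn,zz in((28,0),(-5.6,125.6),(-15.3,128)):
    P=S+t*tt/1e3+n*nn/1e3+np.array([0,0,zz/1e3]);print(tt,nn,zz,proj(s,P).round(1),proj(p,P).round(1))
A=cv2.resize(s["pixels"][130:260,200:350],(600,520));B=cv2.resize(f[120:250,190:240+0],(200,520))
cv2.imwrite("pics/d.png",np.hstack([A,B])[:,:,::-1])
```

```text
clk 12.93 t,n,z mm [ -6.5  78.8 203.5] yawx 154.26 F t,n,z [-0.7  0.1 -0.2] w 0.0855 gf 0.0
[-0.56  0.32  0.31  1.89 -0.12  0.95  0.93]
top [224.0, 174.6, 253.1, 227.9] 0.85
top [185.7, 276.2, 269.8, 343.7] 0.78
top [277.9, 108.6, 309.3, 139.4] 0.6
top [342.4, 254.3, 424.7, 344.9] 0.56
side [239.6, 164.0, 316.9, 221.3] 0.96
side [93.8, 298.8, 236.6, 395.3] 0.75
side [117.7, 193.3, 189.0, 243.7] 0.65
-102 28 0 [239.3 217.9] [241.4 228.5]
-102 -5.6 125.6 [239.4 164.7] [224.3 218.4]
-102 -15.3 128 [240.2 162. ] [220.4 216.7]
78 28 0 [313.8 223. ] [268.1 164.8]
78 -5.6 125.6 [316.8 168.8] [254.  148.3]
78 -15.3 128 [317.1 166. ] [250.1 146.6]
```

View pics/d.png

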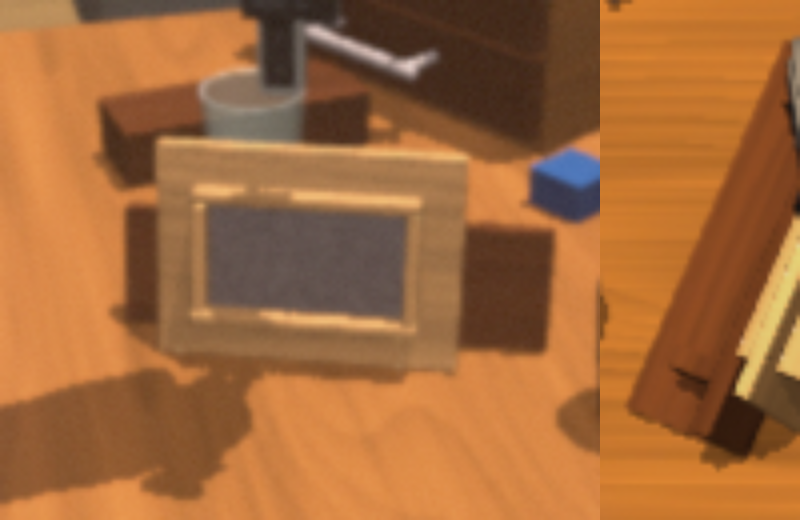

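The board stands free, matching the predicted pose to within about 1 px: flush lean, centre t = -12 mm. Next I'll straddle its top edge.

>>> {"fn": "play_rows", "kwargs": {
  "commands": [
    [[0,0.055,0.2,0,-0.04],[0,0.055,0.35,0,-0.04],[0,0.055,0.427,0,-0.04],[0,0.055,0.427,0,-0.04],[0,0.055,0.427,0,-0.04],[0,0.055,0.427,0,-0.04]]
  ],
  "grip_force": 30
}}

```text
clock: 13.63
tcp_pos: [0.5747, 0.1891, 0.2038]
orientation: [-0.615, -3.08, 0.002]
contact_force: [0.3, 0.7, -0.3]
grip_width: 0.0427
gripper_force: 0.0
```

Run:
```python
from h import *
st()
```

```text
clk 13.63 t,n,z mm [-11.2  -7.7 203.8] yawx 157.43 F t,n,z [-0.  -0.7 -0.3] w 0.0427 gf 0.0
```

>>> {"fn": "play_rows", "kwargs": {
  "commands": [
    [[0,0,0,0.15,0],[0,0,0,0.3,0],[0,0,0,0.4,0],[0,0,0,0.45,0],[0,0,0,0.46,0],[0.3,0,0,0.46,0],[0.5,0,0,0.46,0],[0.5,0,0,0.46,0],[0.5,0,0,0.46,0],[0.5,0,0,0.46,0]]
  ]
}}

```text
clock: 14.47
tcp_pos: [0.5756, 0.1909, 0.1131]
orientation: [0.61, 3.08, 0.002]
contact_force: [-0.9, -0.4, 0.4]
grip_width: 0.0213
gripper_force: 0.0
```

Run:
```python
from h import *
st()
```

```text
clk 14.47 t,n,z mm [-11.   -9.8 113.1] yawx 157.59 F t,n,z [-0.7  0.7  0.4] w 0.0213 gf 0.0
```

>>> {"fn": "play_rows", "kwargs": {
  "commands": [
    [[0.5,0,-0.01,0,0],[0.5,0,-0.025,0,0],[0.5,0,-0.04,0,0],[0.5,0,-0.055,0,0],[0.5,0,-0.07,0,0],[0.5,0,-0.085,0,0],[0.5,0,-0.1,0,0],[0.5,0,-0.115,0,0],[0.5,0,-0.13,0,0],[0.5,0,-0.14,0,0],[0.5,0,-0.15,0,0],[0.5,0,-0.15,0,0]]
  ]
}}

```text
clock: 15.47
tcp_pos: [0.5634, 0.1623, 0.112]
orientation: [-0.611, -3.081, 0.001]
contact_force: [0.1, -0.2, -0.5]
grip_width: 0.0212
gripper_force: 0.0
```

Run:
```python
from h import *
st();p=viewer.grab_frame("side")
print([(x["rect"],round(x["score"],2)) for x in viewer.trace(p,"board")])
for tt in(-102,78):
  for nn,zz in((28,0),(28,130),(18,130)): print(tt,nn,zz,proj(p,S+t*tt/1e3+n*nn/1e3+np.array([0,0,zz/1e3])).round(1))
```

```text
clk 15.47 t,n,z mm [-11.5  21.3 112. ] yawx 157.57 F t,n,z [ 0.1  0.1 -0.5] w 0.0212 gf 0.0
[([98.1, 296.7, 235.9, 396.1], 0.95), ([238.8, 168.2, 317.1, 223.4], 0.89), ([116.0, 196.1, 188.9, 244.3], 0.69)]
-102 28 0 [239.3 217.9]
-102 28 130 [236.  169.2]
-102 18 130 [237.  167.3]
78 28 0 [313.8 223. ]
78 28 130 [316.  173.6]
78 18 130 [316.3 171.6]
```

>>> {"fn": "play_rows", "kwargs": {
  "commands": [
    [[1,0,0,0,0],[1,0,0,0,0],[1,0,0,0,0],[1,0,0,0,0],[1,0,0,0,0],[1,0,0,0,0],[1,0,0,-0.05,0],[1,0,0,-0.1,0],[1,0,0,-0.1,0]]
  ],
  "grip_force": 60
}}

```text
clock: 16.32
tcp_pos: [0.5648, 0.1637, 0.1341]
orientation: [0.609, 3.079, 0.003]
contact_force: [0.1, 0.8, -4.2]
grip_width: 0.0087
gripper_force: 58.9
```

Run:
```python
from h import *
st();p=viewer.grab_frame("side")
print([(x["rect"],round(x["score"],2)) for x in viewer.trace(p,"board")])
```

```text
clk 16.32 t,n,z mm [-10.7  19.5 134.1] yawx 157.61 F t,n,z [-0.2 -0.7 -4.2] w 0.0087 gf 58.9
[([238.7, 159.0, 315.9, 214.9], 0.82), ([118.2, 193.1, 192.3, 245.4], 0.82), ([96.5, 297.1, 236.7, 394.3], 0.6)]
```

>>> {"fn": "play_rows", "kwargs": {
  "commands": [
    [[1,0,-0.1,-0.1,0],[1,0,-0.2,-0.2,0],[1,0,-0.3,-0.3,0],[1,0,-0.3,-0.3,0.08],[1,0,-0.3,-0.3,0.16],[1,0,-0.3,-0.3,0.24],[1,0,-0.3,-0.3,0.32],[1,0,-0.3,-0.3,0.4],[1,0,-0.3,-0.3,0.48],[1,0,-0.3,-0.3,0.56],[1,0,-0.3,-0.3,0.63],[1,0,-0.3,-0.3,0.7]]
  ]
}}

```text
clock: 17.42
tcp_pos: [0.5403, 0.1077, 0.1916]
orientation: [-2.136, -2.303, 0.001]
contact_force: [0.6, -0.0, -5.6]
grip_width: 0.0087
gripper_force: 59.4
```

>>> {"fn": "play_rows", "kwargs": {
  "commands": [
    [[1,0,0,0,0.08],[1,0,0,0,0.16],[1,0,0,0,0.24],[1,0,0,0,0.32],[1,0,0,0,0.4],[1,0,0,0,0.48],[1,0,0,0,0.56],[1,0,0,0,0.63],[1,0,0,0,0.7],[1,0,0,0,0.77],[1,0,0,0,0.84],[1,0,0,0,0.9]]
  ]
}}

```text
clock: 18.42
tcp_pos: [0.5403, 0.1078, 0.1917]
orientation: [-3.12, -0.364, 0.001]
contact_force: [0.4, -0.4, -4.8]
grip_width: 0.0087
gripper_force: 59.4
```

>>> {"fn": "play_rows", "kwargs": {
  "commands": [
    [[1,0,0,0,0.08],[1,0,0,0,0.16],[1,0,0,0,0.24],[1,0,0,0,0.32],[1,0,0,0,0.38],[1,0,0,0,0.4],[1,0,0,0,0.4]]
  ]
}}

```text
clock: 19.0
tcp_pos: [0.5403, 0.108, 0.1915]
orientation: [3.081, -0.611, -0.001]
contact_force: [-0.7, -0.1, -3.8]
grip_width: 0.0082
gripper_force: 59.4
```

Run:
```python
from h import *
o=st();print(o["joints"].round(2));p=viewer.grab_frame("side")
print([(x["rect"],round(x["score"],2)) for x in viewer.trace(p,"board")])
d=o["tcp_pos"]-S;nn=d@n*1000
for tt in(-102,78):
  for zz in(75,205): print(tt,zz,proj(p,S+t*tt/1e3+n*nn/1e3+np.array([0,0,zz/1e3])).round(1))
p=viewer.grab_frame("top")
for x in viewer.trace(p,"board"):
  if 225<x["rect"][0]<330 and x["rect"][1]<230:
    q=cv2.boxPoints(cv2.minAreaRect(np.argwhere(x["pixels"])[:,::-1].astype(np.float32)));Q=np.array([ray(p,c,o["tcp_pos"][2]+.015) for c in q])-S
    print((np.c_[Q@t,Q@n]*1000).round(0).tolist(),x["score"])
```

```text
clk 19.0 t,n,z mm [-12.5  80.3 191.5] yawx -22.42 F t,n,z [-0.6  0.3 -3.8] w 0.0082 gf 59.4
[-1.07  0.49  1.03  1.94 -0.5   0.99 -1.77]
[([232.5, 143.7, 316.1, 203.3], 0.8), ([94.7, 299.4, 236.1, 393.5], 0.74)]
-102 75 [232.3 202. ]
-102 205 [228.1 147.2]
78 75 [313.5 207.2]
78 205 [316.  151.5]
```

>>> {"fn": "play_rows", "kwargs": {
  "commands": [
    [[1,0.058,-0.12,0,0],[1,0.058,-0.25,0,0],[1,0.058,-0.25,0.1,0],[1,0.058,-0.25,0.2,0],[1,0.058,-0.25,0.28,0],[1,0.058,-0.25,0.33,0],[1,0.058,-0.25,0.36,0],[1,0.058,-0.25,0.375,0],[1,0.058,-0.25,0.385,0],[1,0.058,-0.25,0.39,0],[1,0.058,-0.25,0.39,0]]
  ]
}}

```text
clock: 20.12
tcp_pos: [0.571, 0.1493, 0.1146]
orientation: [-3.081, 0.61, -0.001]
contact_force: [-0.3, 0.1, -4.7]
grip_width: 0.0083
gripper_force: 59.3
```

Run:
```python
from h import *
st()
p=viewer.grab_frame("side")
print([(x["rect"],round(x["score"],2)) for x in viewer.trace(p,"board")])
for tt in(-90,90):
  for nn,zz in((35,0),(35,130),(25,130)): print(tt,nn,zz,proj(p,S+t*tt/1e3+n*nn/1e3+np.array([0,0,zz/1e3])).round(1))
```

```text
clk 20.12 t,n,z mm [  0.3  30.5 114.6] yawx -22.4 F t,n,z [-0.3  0.  -4.7] w 0.0083 gf 59.3
[([243.3, 169.8, 321.2, 222.8], 0.94), ([93.6, 298.4, 237.2, 391.4], 0.68), ([119.1, 194.3, 190.7, 243.9], 0.64)]
-90 35 0 [243.6 219.7]
-90 35 130 [240.6 170.9]
-90 25 130 [241.5 169. ]
90 35 0 [318.7 225. ]
90 35 130 [321.3 175.4]
90 25 130 [321.6 173.3]
```

>>> {"fn": "play_rows", "kwargs": {
  "commands": [
    [[1,0,0,0.005,0],[1,0,0,0.01,0],[1,0,0,0.015,0],[1,0,0,0.015,0]]
  ],
  "grip_force": 30
}}

```text
clock: 20.55
tcp_pos: [0.5707, 0.1498, 0.1123]
orientation: [-3.08, 0.609, 0.001]
contact_force: [-5.2, 0.8, 8.0]
grip_width: 0.0085
gripper_force: 61.0
```

Run:
```python
from h import *
st()
```

```text
clk 20.55 t,n,z mm [-1.000e-01  3.010e+01  1.123e+02] yawx -22.38 F t,n,z [-5.1  1.2  8. ] w 0.0085 gf 61.0
```

>>> {"fn": "play_rows", "kwargs": {
  "commands": [
    [[0.7,0,0,0,0],[0.68,0,0,0,0],[0.66,0,0,0,0],[0.66,0,0.01,0,0],[0.66,0,0.025,0,0],[0.66,0,0.04,0,0],[0.66,0,0.055,0,0],[0.66,0,0.07,0,0],[0.66,0,0.085,0,0],[0.66,0,0.1,0,0],[0.66,0,0.1,0,0]]
  ]
}}

```text
clock: 21.47
tcp_pos: [0.5626, 0.1298, 0.1111]
orientation: [3.081, -0.612, -0.0]
contact_force: [-0.9, -0.7, -0.5]
grip_width: 0.0147
gripper_force: 0.2
```

Run:
```python
from h import *
st()
p=viewer.grab_frame("side")
print([(x["rect"],round(x["score"],2)) for x in viewer.trace(p,"board")])
for tt in(-90,90):
  for nn,zz in((35,0),(57,128)): print(tt,nn,zz,proj(p,S+t*tt/1e3+n*nn/1e3+np.array([0,0,zz/1e3])).round(1))
```

```text
clk 21.47 t,n,z mm [-1.000e-01  5.170e+01  1.111e+02] yawx -22.46 F t,n,z [-0.6  1.  -0.5] w 0.0147 gf 0.2
[([118.5, 191.7, 189.0, 244.6], 0.69), ([243.6, 174.1, 319.5, 224.3], 0.61), ([90.8, 296.0, 237.6, 394.1], 0.59)]
-90 35 0 [243.6 219.7]
-90 57 128 [238.5 176.1]
90 35 0 [318.7 225. ]
90 57 128 [320.8 180.8]
```

>>> {"fn": "play_rows", "kwargs": {
  "commands": [
    [[0.56,0,0,0,0],[0.46,0,-0.002,0.004,0],[0.36,0,-0.005,0.008,0],[0.26,0,-0.008,0.012,0],[0.16,0,-0.011,0.016,0],[0.06,0,-0.014,0.02,0],[-0.04,0,-0.017,0.024,0],[-0.14,0,-0.02,0.028,0],[-0.24,0,-0.023,0.032,0],[-0.33,0,-0.026,0.036,0],[-0.41,0,-0.03,0.04,0],[-0.41,0,-0.03,0.04,0]]
  ]
}}

```text
clock: 22.57
tcp_pos: [0.5652, 0.1364, 0.1029]
orientation: [3.082, -0.61, -0.0]
contact_force: [-0.0, -0.9, -0.7]
grip_width: 0.0599
gripper_force: 0.3
```

```bash
cat >> h.py <<'E'
def edge(B=35):
    st();p=viewer.grab_frame("side")
    print([(x["rect"],round(x["score"],2)) for x in viewer.trace(p,"board") if 200<x["rect"][0]<260])
    for th in range(80,0,-10):
        a=np.radians(th);P=[proj(p,S+t*tt/1e3+n*(B+130*np.cos(a)-10*np.sin(a)*k)/1e3+np.array([0,0,.13*np.sin(a)+.01*np.cos(a)*k])) for tt in(-90,90) for k in(0,1)]
        print(th,"top",min(q[1] for q in P).round(1))
E
python3 -c "
from h import *
edge()"
```

```text
clk 22.57 t,n,z mm [-1.000e-01  4.460e+01  1.029e+02] yawx -22.4 F t,n,z [ 0.3  0.8 -0.7] w 0.0599 gf 0.3
[([240.9, 179.7, 318.7, 224.4], 0.59)]
80 top 173.5
70 top 179.8
60 top 187.7
50 top 196.9
40 top 207.1
30 top 217.8
20 top 228.7
10 top 239.1
```

>>> {"fn": "play_rows", "kwargs": {
  "commands": [
    [[-0.41,-0.03,0,0,0],[-0.41,-0.07,0,0,0],[-0.41,-0.11,0,0,0],[-0.41,-0.15,0,0,0],[-0.41,-0.19,0,0,0],[-0.41,-0.23,0,0,0],[-0.41,-0.27,0,0,0],[-0.41,-0.3,0,0,0],[-0.41,-0.3,0,0,0]]
  ]
}}

```text
clock: 23.42
tcp_pos: [0.5081, 0.16, 0.1029]
orientation: [-3.082, 0.608, 0.003]
contact_force: [-1.7, -0.9, 0.7]
grip_width: 0.0602
gripper_force: 0.4
```

```bash
python3 -c "
from h import *
edge()"
```

```text
clk 23.42 t,n,z mm [-61.9  44.2 102.9] yawx -22.34 F t,n,z [-1.3  1.4  0.7] w 0.0602 gf 0.4
[([242.3, 180.7, 317.2, 222.3], 0.57)]
80 top 173.5
70 top 179.8
60 top 187.7
50 top 196.9
40 top 207.1
30 top 217.8
20 top 228.7
10 top 239.1
```

Still supported. Next I'll swing the rear finger out past the near end, pivoting about the front finger.

>>> {"fn": "play_rows", "kwargs": {
  "commands": [
    [[-0.41,-0.013,0.013,0.004,-0.056],[-0.41,-0.026,0.027,0.008,-0.111],[-0.41,-0.039,0.042,0.012,-0.167],[-0.41,-0.051,0.058,0.016,-0.222],[-0.41,-0.063,0.075,0.02,-0.278],[-0.41,-0.075,0.093,0.024,-0.333],[-0.41,-0.086,0.111,0.028,-0.389],[-0.41,-0.096,0.13,0.032,-0.444],[-0.41,-0.106,0.15,0.036,-0.5],[-0.41,-0.115,0.17,0.04,-0.556],[-0.41,-0.115,0.17,0.04,-0.556]]
  ]
}}

```text
clock: 24.43
tcp_pos: [0.4755, 0.1353, 0.0952]
orientation: [3.05, 0.752, -0.0]
contact_force: [0.5, -1.5, -0.5]
grip_width: 0.06
gripper_force: 0.5
```

Run:
```python
from h import *
edge()
p=viewer.grab_frame("side");cv2.imwrite("pics/s7.png",cv2.resize(p["pixels"][140:260,210:380,::-1],(680,480),interpolation=cv2.INTER_CUBIC))
```

```text
clk 24.43 t,n,z mm [-82.8  79.4  95.2] yawx 27.7 F t,n,z [ 1.1  1.2 -0.5] w 0.06 gf 0.5
[([241.0, 184.9, 319.3, 225.7], 0.58), ([252.1, 146.4, 276.1, 182.8], 0.22)]
80 top 173.5
70 top 179.8
60 top 187.7
50 top 196.9
40 top 207.1
30 top 217.8
20 top 228.7
10 top 239.1
```

View pics/s7.png

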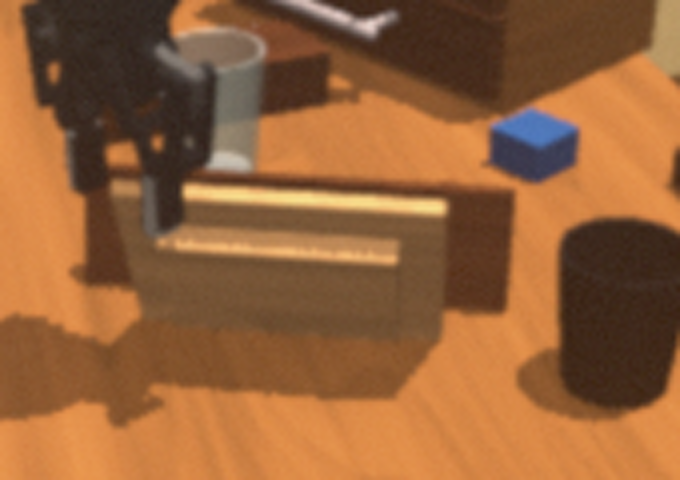

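Board at about 65°, resting on the front finger at crop (165,220), with the rear finger clear of its end. I'll lower it along the arc.

>>> {"fn": "play_rows", "kwargs": {
  "commands": [
    [[-0.41,-0.011,0.009,0.008,0],[-0.41,-0.022,0.018,0.016,0],[-0.41,-0.033,0.027,0.024,0],[-0.41,-0.044,0.037,0.032,0],[-0.41,-0.055,0.046,0.04,0],[-0.41,-0.066,0.056,0.05,0],[-0.41,-0.077,0.065,0.06,0],[-0.41,-0.087,0.074,0.07,0],[-0.41,-0.098,0.083,0.08,0],[-0.41,-0.108,0.091,0.09,0],[-0.41,-0.108,0.091,0.09,0]]
  ]
}}

```text
clock: 25.5
tcp_pos: [0.4641, 0.1097, 0.0766]
orientation: [3.051, 0.749, -0.002]
contact_force: [0.1, -1.2, -1.1]
grip_width: 0.06
gripper_force: 0.7
```

Run:
```python
from h import *
edge()
```

```text
clk 25.5 t,n,z mm [-83.8 107.4  76.6] yawx 27.6 F t,n,z [ 0.6  1.  -1.1] w 0.06 gf 0.7
[([235.9, 195.2, 318.8, 230.1], 0.74)]
80 top 173.5
70 top 179.8
60 top 187.7
50 top 196.9
40 top 207.1
30 top 217.8
20 top 228.7
10 top 239.1
```

>>> {"fn": "play_rows", "kwargs": {
  "commands": [
    [[-0.41,0,0,0.01,0],[-0.41,0,0,0.02,0],[-0.41,0,0,0.03,0],[-0.41,0,0,0.04,0],[-0.41,0,0,0.05,0],[-0.41,0,0,0.06,0],[-0.41,0,0,0.07,0],[-0.41,0,0,0.08,0],[-0.41,0,0,0.09,0],[-0.41,0,0,0.1,0],[-0.41,0,0,0.11,0],[-0.41,0,0,0.11,0]]
  ]
}}

```text
clock: 26.6
tcp_pos: [0.4648, 0.1104, 0.0547]
orientation: [3.051, 0.751, -0.0]
contact_force: [-0.9, -0.8, -0.8]
grip_width: 0.0601
gripper_force: 0.8
```

```bash
cat >> h.py <<'E'
def fit():
    from scipy.optimize import least_squares
    st();ms=[]
    for nm in("side","top"):
        p=viewer.grab_frame(nm);c=[x for x in viewer.trace(p,"board") if x["score"]>.4]
        g=proj(p,S+n*.08+np.array([0,0,.04]))
        c.sort(key=lambda x:np.hypot((x["rect"][0]+x["rect"][2])/2-g[0],(x["rect"][1]+x["rect"][3])/2-g[1]));ms.append((p,c[0]["rect"]))
    pts=[(s,o,y) for s in(0,130) for o in(0,10) for y in(-90,90)]+[(s,o,y) for s in(24,106) for o in(-17,27) for y in(-66,66)]
    def res(v):
        B,zb,th,tc,ps=v[0],v[1],np.radians(v[2]),v[3],np.radians(v[4]);out=[]
        for p,rc in ms:
            q=[]
            for s,o,y in pts:
                a=s*np.cos(th)-o*np.sin(th);h=s*np.sin(th)+o*np.cos(th)+zb
                q.append(proj(p,S+n*(B+a*np.cos(ps)+y*np.sin(ps))/1e3+t*(tc+y*np.cos(ps)-a*np.sin(ps))/1e3+np.array([0,0,h/1e3])))
            q=np.array(q);e=np.r_[q.min(0),q.max(0)]-np.array(rc);out+=list(e[1:] if nm_occ and p is ms[1][0] else e)
        return out+[(v[1]-max(0,17*np.cos(th)-24*np.sin(th)))*2,v[4]*.3]
    global nm_occ;nm_occ=False
    f=least_squares(res,[30,0,30,0,0],loss="soft_l1");print("B,zb,th,tc,yaw",f.x.round(1),"cost",round(f.cost,1))
E
python3 - <<'E'
from h import *
fit()
E
```

```text
clk 26.6 t,n,z mm [-83.4 106.5  54.7] yawx 27.65 F t,n,z [-0.5  1.  -0.8] w 0.0601 gf 0.8
B,zb,th,tc,yaw [17.1 -0.1 35.3  8.2 -0.6] cost 17.7
```

>>> {"fn": "play_rows", "kwargs": {
  "commands": [
    [[-0.41,0,0,0.01,0],[-0.41,0,0,0.02,0],[-0.41,0,0,0.03,0],[-0.41,0,0,0.04,0],[-0.41,0,0,0.05,0],[-0.41,0,0,0.06,0],[-0.41,0,0,0.07,0],[-0.41,0,0,0.075,0],[-0.41,0,0,0.075,0]]
  ]
}}

```text
clock: 27.55
tcp_pos: [0.4626, 0.107, 0.0394]
orientation: [3.05, 0.744, -0.007]
contact_force: [-7.1, -9.4, 7.5]
grip_width: 0.06
gripper_force: 6.4
```

Run:
```python
from h import *
fit()
```

```text
clk 27.55 t,n,z mm [-84.1 110.5  39.4] yawx 27.42 F t,n,z [-3.  11.4  7.5] w 0.06 gf 6.4
B,zb,th,tc,yaw [10.   8.5 18.3  9.8  0.1] cost 19.0
```

>>> {"fn": "play_rows", "kwargs": {
  "commands": [
    [[-0.41,-0.006,0.005,0.005,0],[-0.41,-0.01,0.008,0.015,0],[-0.41,-0.014,0.012,0.027,0],[-0.41,-0.018,0.015,0.039,0],[-0.41,-0.02,0.017,0.05,0],[-0.41,-0.021,0.018,0.06,0],[-0.41,-0.022,0.019,0.07,0],[-0.41,-0.022,0.019,0.07,0]]
  ]
}}

```text
clock: 28.42
tcp_pos: [0.461, 0.1022, 0.0253]
orientation: [3.05, 0.745, -0.005]
contact_force: [-5.2, -9.4, 2.9]
grip_width: 0.0605
gripper_force: 5.1
```

Run:
```python
from h import *
fit()
```

```text
clk 28.42 t,n,z mm [-83.8 115.6  25.3] yawx 27.46 F t,n,z [-1.3 10.7  2.9] w 0.0605 gf 5.1
B,zb,th,tc,yaw [ 9.   8.7 18.1 11.8 -0.3] cost 18.0
```

>>> {"fn": "play_rows", "kwargs": {
  "commands": [
    [[-0.41,0,0,0.01,0],[-0.41,-0.001,0.001,0.02,0],[-0.41,-0.002,0.002,0.03,0],[-0.41,-0.004,0.003,0.04,0],[-0.41,-0.005,0.004,0.05,0],[-0.41,-0.006,0.005,0.06,0],[-0.41,-0.007,0.006,0.07,0],[-0.41,-0.008,0.006,0.075,0],[-0.41,-0.008,0.006,0.075,0]]
  ]
}}

```text
clock: 29.37
tcp_pos: [0.4599, 0.0997, 0.0103]
orientation: [3.049, 0.744, -0.006]
contact_force: [-5.3, -10.2, 2.3]
grip_width: 0.0605
gripper_force: 5.9
```

Run:
```python
from h import *
fit()
```

```text
clk 29.37 t,n,z mm [-83.8 118.2  10.3] yawx 27.42 F t,n,z [-1.1 11.4  2.3] w 0.0605 gf 5.9
B,zb,th,tc,yaw [ 7.2 15.2  4.3 13.8  3.2] cost 14.5
```

>>> {"fn": "play_rows", "kwargs": {
  "commands": [
    [[-0.41,-0.001,0.001,0.01,0],[-0.41,-0.002,0.002,0.02,0],[-0.41,-0.003,0.003,0.03,0],[-0.41,-0.003,0.003,0.04,0],[-0.41,-0.004,0.003,0.05,0],[-0.41,-0.004,0.003,0.06,0],[-0.41,-0.004,0.003,0.065,0],[-0.41,-0.004,0.003,0.065,0]]
  ]
}}

```text
clock: 30.23
tcp_pos: [0.4595, 0.0992, -0.0028]
orientation: [3.05, 0.745, -0.006]
contact_force: [-4.3, -9.6, -1.2]
grip_width: 0.0603
gripper_force: 5.2
```

Run:
```python
from h import *
fit()
```

```text
clk 30.23 t,n,z mm [-84.  118.8  -2.8] yawx 27.45 F t,n,z [-0.4 10.5 -1.2] w 0.0603 gf 5.2
B,zb,th,tc,yaw [10.  18.1 -2.7 10.8 -0.1] cost 19.2
```

>>> {"fn": "play_rows", "kwargs": {
  "commands": [
    [[-0.41,0,0,0.01,0],[-0.41,0,0,0.02,0],[-0.41,0,0,0.02,0]]
  ]
}}

```text
clock: 30.68
tcp_pos: [0.46, 0.0991, -0.0052]
orientation: [3.051, 0.744, -0.004]
contact_force: [-11.2, -10.6, 25.8]
grip_width: 0.0602
gripper_force: 15.7
```

Run:
```python
from h import *
st()
```

```text
clk 30.68 t,n,z mm [-83.5 118.8  -5.2] yawx 27.4 F t,n,z [-6.4 14.1 25.8] w 0.0602 gf 15.7
```

>>> {"fn": "play_rows", "kwargs": {
  "commands": [
    [[-0.41,0,0,-0.012,0],[-0.41,-0.02,0.017,-0.012,0],[-0.41,-0.08,0.065,-0.012,0],[-0.41,-0.16,0.13,-0.012,0],[-0.41,-0.2,0.17,-0.1,0],[-0.41,-0.25,0.21,-0.3,0],[-0.41,-0.38,0.32,-0.5,0],[-0.41,-0.38,0.32,-0.6,0],[-0.41,-0.38,0.32,-0.6,0]]
  ]
}}

```text
clock: 31.43
tcp_pos: [0.4269, 0.0089, 0.1182]
orientation: [-3.051, -0.745, -0.014]
contact_force: [1.3, 0.1, 0.2]
grip_width: 0.06
gripper_force: 0.0
```

Run:
```python
from h import *
st();topedges(.03)
p=viewer.grab_frame("side")
print([(x["rect"],round(x["score"],2)) for x in viewer.trace(p,"board") if 200<x["rect"][0]<260])
for tt in(-90,90):
  for nn,zz in((-5,17),(125,17),(-5,27),(125,27)): print(tt,nn,zz,proj(p,S+t*tt/1e3+n*nn/1e3+np.array([0,0,zz/1e3])).round(1))
for T in("tumbler","dice_cup"):
    q=viewer.grab_frame("top");r_=viewer.trace(q,T)[0]["rect"];print(T,ray(q,((r_[0]+r_[2])/2,(r_[1]+r_[3])/2),.05).round(3))
```

```text
clk 31.43 t,n,z mm [-80.3 214.9 118.2] yawx 27.44 F t,n,z [ 1.2 -0.6  0.2] w 0.06 gf 0.0
[([239.2, 202.4, 322.7, 247.1], 0.9)]
-90 -5 17 [246.6 205.2]
-90 125 17 [234.6 235.3]
-90 -5 27 [246.4 201.7]
-90 125 27 [234.3 231.5]
90 -5 17 [319.9 210. ]
90 125 17 [316.7 241.4]
90 -5 27 [320.1 206.5]
90 125 27 [316.9 237.6]
tumbler [0.576 0.357 0.05 ]
dice_cup [0.738 0.05  0.05 ]
```

Run:
```python
from h import *
p=viewer.grab_frame("top")
for x in viewer.trace(p,"board"):
    q=cv2.boxPoints(cv2.minAreaRect(np.argwhere(x["pixels"])[:,::-1].astype(np.float32)));Q=np.array([ray(p,c,.027) for c in q])-S
    print(round(x["score"],2),x["rect"],(np.c_[Q@t,Q@n]*1000).round(0).tolist())
```

```text
0.89 [186.5, 275.2, 269.1, 342.4] [[-298.0, -38.0], [-195.0, 114.0], [-302.0, 188.0], [-404.0, 38.0]]
0.88 [234.8, 152.7, 312.2, 236.2] [[-74.0, -6.0], [107.0, 16.0], [89.0, 148.0], [-91.0, 124.0]]
0.63 [356.0, 255.8, 422.6, 342.0] [[-200.0, 332.0], [-26.0, 384.0], [-62.0, 510.0], [-234.0, 457.0]]
```

The board lies flat, well up, but is yawed about 7° with its centre about 8 mm off along the fence. I'll grip the well's right wall and square it up.

>>> {"fn": "play_rows", "kwargs": {
  "commands": [
    [[0.3,0.2,-0.01,0,0],[0.3,0.4,-0.02,0,0.08],[0.3,0.6,-0.03,0,0.16],[0.3,0.68,-0.03,0,0.24],[0.3,0.68,-0.03,0,0.32],[0.3,0.68,-0.03,0,0.4],[0.3,0.68,-0.03,0,0.48],[0.3,0.68,-0.03,0,0.56],[0.3,0.68,-0.03,0,0.627],[0.3,0.68,-0.03,0,0.627],[0.3,0.68,-0.03,0,0.627]]
  ]
}}

```text
clock: 32.85
tcp_pos: [0.5413, 0.0787, 0.1136]
orientation: [3.043, -0.775, -0.001]
contact_force: [-0.3, -0.2, -0.3]
grip_width: 0.0298
gripper_force: 0.0
```

Run:
```python
from h import *
o=st();print(o["joints"].round(2))
```

```text
clk 32.85 t,n,z mm [ -0.6 107.1 113.6] yawx -28.59 F t,n,z [-0.2  0.3 -0.3] w 0.0298 gf 0.0
[-0.95  0.6   0.94  2.01 -0.65  0.86 -1.71]
```

>>> {"fn": "play_rows", "kwargs": {
  "commands": [
    [[0.3,0,0,0.15,0],[0.3,0,0,0.28,0],[0.3,0,0,0.36,0],[0.3,0,0,0.4,0],[0.3,0,0,0.405,0],[0.3,0,0,0.405,0],[1,0,0,0.405,0],[1,0,0,0.405,0],[1,0,0,0.405,0],[1,0,0,0.405,0],[1,0,0,0.405,0]]
  ],
  "grip_force": 40
}}

```text
clock: 33.77
tcp_pos: [0.5423, 0.077, 0.0343]
orientation: [3.042, -0.782, 0.004]
contact_force: [-0.2, -4.8, 2.6]
grip_width: 0.0067
gripper_force: 42.0
```

Run:
```python
from h import *
st()
p=viewer.grab_frame("top")
for x in viewer.trace(p,"board"):
    q=cv2.boxPoints(cv2.minAreaRect(np.argwhere(x["pixels"])[:,::-1].astype(np.float32)));Q=np.array([ray(p,c,.027) for c in q])-S
    print(round(x["score"],2),x["rect"],(np.c_[Q@t,Q@n]*1000).round(0).tolist())
```

```text
clk 33.77 t,n,z mm [  1.1 108.3  34.3] yawx -28.83 F t,n,z [1.7 4.6 2.6] w 0.0067 gf 42.0
0.71 [340.3, 254.9, 423.3, 343.3] [[-202.0, 331.0], [-26.0, 382.0], [-62.0, 512.0], [-236.0, 460.0]]
0.7 [244.3, 165.4, 261.3, 197.3] [[-22.0, 2.0], [66.0, 7.0], [65.0, 19.0], [-23.0, 13.0]]
0.58 [227.4, 283.8, 269.6, 335.8] [[-360.0, 97.0], [-214.0, 122.0], [-226.0, 195.0], [-372.0, 169.0]]
```

>>> {"fn": "play_rows", "kwargs": {
  "commands": [
    [[1,-0.005,0.02,0,0],[1,-0.01,0.042,0,-0.02],[1,-0.01,0.042,0,-0.05],[1,-0.01,0.042,0,-0.075],[1,-0.01,0.042,0,-0.075],[1,-0.013,0.02,0,-0.075],[1,-0.016,0,0,-0.075],[1,-0.018,-0.015,0,-0.075],[1,-0.02,-0.03,0,-0.075],[1,-0.021,-0.04,0,-0.075],[1,-0.021,-0.04,0,-0.075]]
  ]
}}

```text
clock: 34.78
tcp_pos: [0.5408, 0.0828, 0.0342]
orientation: [3.077, -0.608, 0.001]
contact_force: [-6.3, -12.3, 15.4]
grip_width: 0.0065
gripper_force: 43.5
```

Run:
```python
from h import *
st()
```

```text
clk 34.78 t,n,z mm [ -2.5 103.5  34.2] yawx -22.34 F t,n,z [-1.2 13.8 15.4] w 0.0065 gf 43.5
```

>>> {"fn": "play_rows", "kwargs": {
  "commands": [
    [[0.7,0,0,0,0],[0.3,0,0,0,0],[0.3,0,0,0,0],[0.3,0,0,-0.1,0],[0.3,0,0,-0.3,0],[0.3,0,0.2,-0.5,0],[0.3,0,0.5,-0.6,0],[0.3,0,0.7,-0.6,0],[0.3,0,0.7,-0.6,0]]
  ]
}}

```text
clock: 35.53
tcp_pos: [0.4883, -0.0435, 0.1542]
orientation: [-3.082, 0.6, -0.002]
contact_force: [-0.2, -0.2, -0.7]
grip_width: 0.03
gripper_force: 0.0
```

Run:
```python
from h import *
st()
for k in range(2):
  p=viewer.grab_frame("top")
  for x in viewer.trace(p,"board"):
    q=cv2.boxPoints(cv2.minAreaRect(np.argwhere(x["pixels"])[:,::-1].astype(np.float32)));Q=np.array([ray(p,c,.027) for c in q])-S
    if abs(Q.mean(0)[:2]).max()<.12: print(round(x["score"],2),x["rect"],(np.c_[Q@t,Q@n]*1000).round(0).tolist())
p=viewer.grab_frame("side")
print([(x["rect"],round(x["score"],2)) for x in viewer.trace(p,"board") if 200<x["rect"][0]<260])
```

```text
clk 35.53 t,n,z mm [ -3.7 240.3 154.2] yawx -22.04 F t,n,z [-0.1  0.2 -0.7] w 0.03 gf 0.0
0.95 [234.0, 158.8, 307.3, 239.9] [[-91.0, -1.0], [94.0, -3.0], [93.0, 130.0], [-90.0, 130.0]]
0.64 [233.1, 156.0, 304.4, 236.4] [[-88.0, -3.0], [93.0, -1.0], [89.0, 131.0], [-92.0, 126.0]]
[([237.1, 205.0, 319.9, 244.4], 0.64)]
```

>>> {"fn": "play_rows", "kwargs": {
  "commands": [
    [[-1,0.02,-0.25,0,-0.08],[-1,0.02,-0.25,0,-0.16],[-1,0.02,-0.25,0,-0.24],[-1,0.02,-0.25,0,-0.32],[-1,0.02,-0.25,0,-0.4],[-1,0.02,-0.25,0,-0.48],[-1,0.02,-0.25,0,-0.56],[-1,0.02,-0.25,0,-0.63],[-1,0.02,-0.25,0,-0.71],[-1,0.02,-0.25,0,-0.79],[-1,0.02,-0.25,0,-0.87],[-1,0.02,-0.25,0,-0.94]]
  ]
}}

```text
clock: 36.83
tcp_pos: [0.5118, 0.0047, 0.1525]
orientation: [-2.677, -1.643, 0.001]
contact_force: [-0.0, 0.8, -0.1]
grip_width: 0.0858
gripper_force: 0.0
```

>>> {"fn": "play_rows", "kwargs": {
  "commands": [
    [[-1,0,0,0,-0.06],[-1,0,0,0.2,-0.06],[-1,0,0,0.4,-0.06],[-1,0,0,0.6,-0.06],[-1,0,0,0.72,-0.06],[-1,0,0,0.78,-0.06],[-1,0,0,0.785,-0.06],[-1,0,0,0.785,-0.06]]
  ]
}}

```text
clock: 37.5
tcp_pos: [0.5118, 0.0034, -0.0041]
orientation: [-2.604, -1.757, 0.001]
contact_force: [1.1, -1.2, 1.3]
grip_width: 0.0852
gripper_force: 0.0
```

Run:
```python
from h import *
st()
```

```text
clk 37.5 t,n,z mm [  0.5 187.9  -4.1] yawx 68.01 F t,n,z [1.5 0.7 1.3] w 0.0852 gf 0.0
```

Now push gently 47 mm towards the fence.

>>> {"fn": "play_rows", "kwargs": {
  "commands": [
    [[-1,0.05,0,0,0],[-1,0.1,0,0,0],[-1,0.14,0,0,0],[-1,0.17,0,0,0],[-1,0.19,0,0,0],[-1,0.205,0,0,0],[-1,0.215,0,0,0],[-1,0.225,0,0,0],[-1,0.235,0,0,0],[-1,0.235,0,0,0]]
  ]
}}

```text
clock: 38.33
tcp_pos: [0.5292, 0.046, -0.0039]
orientation: [2.606, 1.755, -0.0]
contact_force: [-0.2, 0.0, 0.1]
grip_width: 0.0857
gripper_force: 0.2
```

Run:
```python
from h import *
st()
```

```text
clk 38.33 t,n,z mm [  0.5 141.9  -3.9] yawx 67.92 F t,n,z [-0.2  0.   0.1] w 0.0857 gf 0.2
```

>>> {"fn": "play_rows", "kwargs": {
  "commands": [
    [[-1,0.008,0,0,0],[-1,0.015,0,0,0],[-1,0.02,0,0,0],[-1,0.025,0,0,0],[-1,0.025,0,0,0]]
  ]
}}

```text
clock: 38.75
tcp_pos: [0.5299, 0.0483, -0.004]
orientation: [2.607, 1.752, -0.004]
contact_force: [-3.6, -8.1, 4.4]
grip_width: 0.0855
gripper_force: 4.4
```

Run:
```python
from h import *
st()
```

```text
clk 38.75 t,n,z mm [  0.4 139.5  -4. ] yawx 67.81 F t,n,z [-0.3  8.9  4.4] w 0.0855 gf 4.4
```

>>> {"fn": "play_rows", "kwargs": {
  "commands": [
    [[-1,-0.03,0,0,0],[-1,-0.1,0,0,0],[-1,-0.2,0,0,0],[-1,-0.25,0,-0.2,0],[-1,-0.25,0,-0.4,0],[-1,-0.3,0,-0.6,0],[-1,-0.45,0,-0.7,0],[-1,-0.45,0,-0.7,0]]
  ]
}}

```text
clock: 39.42
tcp_pos: [0.498, -0.0375, 0.1403]
orientation: [2.607, 1.747, 0.009]
contact_force: [0.4, 0.4, -1.2]
grip_width: 0.0853
gripper_force: 0.0
```

Run:
```python
from h import *
st()
for k in range(2):
  p=viewer.grab_frame("top")
  for x in viewer.trace(p,"board"):
    q=cv2.boxPoints(cv2.minAreaRect(np.argwhere(x["pixels"])[:,::-1].astype(np.float32)));Q=np.array([ray(p,c,.027) for c in q])-S
    if abs(Q.mean(0)[:2]).max()<.12: print(round(x["score"],2),x["rect"],(np.c_[Q@t,Q@n]*1000).round(0).tolist())
for T in("tumbler","dice_cup"):
    r_=viewer.trace(p,T)[0]["rect"];print(T,r_)
# felt check
c=proj(p,S+n*.06+np.array([0,0,.027])).astype(int);print(p["pixels"][c[1],c[0]])
```

```text
clk 39.42 t,n,z mm [  3.  231.1 140.3] yawx 67.65 F t,n,z [ 0.3 -0.5 -1.2] w 0.0853 gf 0.0
0.72 [234.1, 153.8, 305.8, 236.2] [[-90.0, -5.0], [93.0, -5.0], [91.0, 130.0], [-91.0, 128.0]]
tumbler [157.6, 169.2, 189.6, 203.2]
dice_cup [279.8, 108.3, 313.1, 141.2]
[170 152 150]
```

Flat, well up, left edge at n = -5 mm along the fence, centred at t ≈ 1 mm, and the tumbler and dice cup haven't moved.

```bash
python3 -c "
from bench import r
print(r.hand_in())"
```

```text
the job is handed in; nothing more can be done
None
```

I handed the job in at about 39 s of the 72 s allowed: the board stood leaning on the backstop by itself, was taken hold of again and turned, and was lowered on one finger. It now lies flat with the dice well up, snug along the backstop about 1 mm off its middle, and the tumbler and dice cup are unmoved within camera accuracy.

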